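# Set the wing nut and flip the cam lever of a bench hold-down

## Robot

A 6-joint arm with a two-finger parallel gripper is mounted at the origin on the work surface. World frame = base frame: x ahead of the robot, y to its left, z up, the work surface at z = 0. Lengths are in m, angles in rad, forces in N, time in s.
With the tool pointing down it reaches from about 0.375 to 0.9 m from the base axis. Payload 3.1 kg.
Tool frame: the origin (TCP) lies on the centre line of the jaws, within the pads' length; the fingertips stand 22 mm ahead of it and the grasp point (between the pads) lies 3 mm ahead of it; z points along the fingers, y is the line along which they close (so a half turn about z gives the same grasp; the last joint's range is limited). The gripper opens to 85 mm and grips with 20 to 120 N. Pads are 22 mm wide; open, the fingers measure 114 mm over their backs; the gripper's body (76 mm by 85 mm) begins 54 mm behind the grasp point. The pads swing forward as they close: fully open they stand 13 mm farther back than shut.
Start: joints at [-1.415, 0.527, 1.433, -0, 1.181, -0.178], TCP at [0.205, -0.59, 0.253] pointing down, gripper open.
Joint ranges: [-3.08, 3.08], [-0.75, 2.2], [0.22, 2.44], [-1.43, 4.57], [0, 2.65], [-2.85, 2.85]. Speed limits (rad/s): [2.79, 2.79, 3.14, 3.14, 3.14, 3.14].

## Interface

Orientations are given as a unit quaternion [x, y, z, w].
In Python, from station import sense, eyes, job gives the robot as it stands.
- The arm moves only by the shell command python3 -m pendant 'ROWS' [FORCE]. ROWS is rows parted by semicolons, their numbers by spaces, 1 to 20 of them, each of 5 numbers: dx, dy, dz in m, then a turn about the tool's z in rad, then the opening from 0.0 (shut) to 1.0 (fully open); each row is the pose to reach, as a shift and turn from the pose commanded when the command began, along the tool's axes at that moment; what a row does not reach only later rows make up. A row lasts 1/10 s, in which the tool goes at most 0.05 m and 0.15 rad, less where a joint would pass 70% of its speed; a pose out of reach is approached as far as the arm can. The fingers move at their own pace and stop on an object; FORCE is the grip in N (left out, the last holds). Time passes only in rows, so rows that do not move let the fingers close. It prints the time, the measured TCP pose, the force, the opening and the grip force at its end.
- sense(): the state, without advancing time (a new reading comes with each control period).
- eyes.snapshot(name): name is "scene" or "top"; returns a dict with "pixels" (420x560x3 uint8, red, green, blue), "range_z" (420x560 float32, m along the optical axis (not along the pixel's ray), 0 where there is no reading), "fov_y" (degrees; the focal length in pixels is half the picture's height over the tangent of half this angle, whatever the lens; pixels are square), "cx", "cy" (the principal point, pixels), "R" (3x3) and "t" (3): a world point X has camera coordinates R X + t. Camera axes: x right, y down, z forward; pixel columns grow to the right and rows downward; lengths in m; the calibration is good to about 2 mm. A picture is of the moment at which its call begins.
- job.sign_off(): hands the job in; it is judged then, once.
The state is a dict: "t": time; "q": joint angles; "qd": joint speeds; "tau": joint torques, N m; "tcp_pos": TCP position; "tool_rot": TCP orientation; "force": force on the tool from outside, world axes, zero at the start; "ft_torque": the same for the moment, N m; "finger_gap": opening from 0.0 (shut) to 1.0 (fully open); "gripper_force": force on a finger pad.
Only numpy, scipy, OpenCV 4.12 (cv2) and the standard library are available. Lean on these libraries where they do the work, as an engineer would, in place of code of your own. Each camera call takes 0.05 s, during which the arm holds its last target. There are 200 camera calls.

## Task

Clamp the board on the bench with the cam hold-down. Its wing nut is set much too tight: loosen it (counter-clockwise) until, swinging the orange lever over, you feel the pad begin to bite on the board just as the lever leans 45 degrees (white stripe), then flip the lever all the way over to its stop and let go. Feel your way - a lever forced against a nut that is too tight crushes the soft wood - and leave the board and everything around it in place.

Things in the scene. Friction and masses are not known exactly. Their poses are not given: they have to be found in the camera images.
- hold_down: Green steel clamp stand fixed to the bench (footplate 110 x 120 mm, column 50 x 70 mm). Origin on the bench top. A grey arm (30 mm wide, top 120 mm above the bench when open) reaches along its own -y to an upright spindle at (0, -100 mm): wing nut on top, round rubber pad (34 mm) on a stiff coil spring below, over the board. The lever is on its +y side.
- clamp_arm: The grey arm; origin at hold_down's when open. The lever lowers arm, spindle, nut and pad together by 0, 4.0, 7.9, 12.0, 14.8, 17.2, 17.5 mm at lever angles of 0, 0.25, 0.5, 0.785, 1.03, 1.4, 1.57 rad (15.5 mm x sin(angle) + 2 mm x sin squared). The last bit before the stop is over-centre, so the closed lever stays.
- spindle: Steel spindle with a fast thread; origin on its axis, at bench height. How far the pad hangs below the nut differs from clamp to clamp by up to 4.2 mm either way and can only be found by feel; at the start the pad is 0.5 to 10 mm above the board, too low. The spring gives about 13 N of pad force per mm of drop after the pad touches.
- lever_pivot (a point): Pivot of the cam lever, 115 mm above the bench at (0, 55 mm) of hold_down, whose axes it shares. The lever turns about hold_down's x axis.
- cam_lever (a joint): Lever angle in rad: 0 straight up (open, start), growing as it leans to hold_down's +y; 0.785 = 45 degrees (white stripe), 1.57 level, stop 1.70 (closed). Stays where left by friction, offset by the arm's weight: under 1 N at lever_grip swings it freely. Once the pad touches, pad force x drop per rad is added (15.5 mm/rad at 0, 13 at 0.785, 0 at 1.57) and may push the lever back a little.
- lever_grip (a point): Point on the axis of the lever's orange round grip, 105 mm from the pivot. The grip is 18 mm thick and spans 50 to 134 mm from the pivot. The point's z points along the lever, away from the pivot.
- nut_grip (a point): Brass wing nut: upright bar 56 mm long (point's x), 12 mm thick (its y), 26 mm high, its underside 21 mm above the arm. Point on the spindle axis, 11 mm below the bar's top, about 156 mm above the bench with the lever up. Counter-clockwise from above loosens: nut, spindle and pad rise 2.5 mm per rad. Friction about 0.26 Nm; stays where left. 0.9 to 4.7 rad of loosening are needed.
- board: Softwood board 240 x 85 x 30 mm lying loose and flat on the bench, long side along its x, already in place under the pad. Origin: centre of its underside. Wanted: pressed by the pad with about 72 N (5.4 mm of spring), which is what a bite at 45 degrees gives.
- offcut: Bystander: dark wood offcut 70 x 40 x 25 mm; origin under its centre.
- screwdriver: Bystander: screwdriver lying near the clamp, along its x; origin on the bench.
- bench_dog: Bystander: standing wooden peg 30 mm across, 64 mm high; origin under its centre.
- glue_bottle: Bystander: white bottle 56 mm across, 130 mm high; origin under its centre.
- try_square: Bystander: try square lying flat, dark stock 20 x 110 mm along y, blade 160 mm along +x; origin under the stock.
- mallet: Bystander: wooden mallet lying flat, 300 mm long along x, 60 mm high; origin on the bench, near the middle of it.
- tin: Bystander: green open tin 72 mm across, 90 mm high; origin under its centre.
Mind the look-alikes: they are no part of the job. There is more than one size of the hold_down; the job needs the larger.

How it is judged:
By the outcome, as a careful person would: the job done as asked, in the order asked, and still so for the second after the job is handed in, with the robot touching nothing.
It also fails if it takes over 72 s, if anything falls off the work surface, if the arm or the gripper's body presses on something with over 40 N, if the wrist force passes 120 N, or if a joint passes its speed limit or range.

## Working session

There is one attempt and no reset: what is moved stays moved. The work goes in short steps, Python scripts to look and compute and a shell command to move; the robot and the scene stay as the last step left them, time stands still between calls to the robot, and variables do not carry over. Pictures are saved under pics/ and viewed, at most 10 in all, crops included, and the job is handed in when it is done.

```bash
ls; mkdir -p pics; python3 - <<'E'
from station import sense, eyes, job
import cv2,numpy as np
for n in("scene","top"):
    s=eyes.snapshot(n); cv2.imwrite(f"pics/{n}0.png",cv2.resize(s["pixels"][:,:,::-1],(800,600)))
    np.savez(f"{n}0.npz",**s); print(n,s["fov_y"],s["cx"],s["cy"],s["R"],s["t"])
print(sense())
E
```

```text
pics
scene 45.74451732381107 275.36368091580573 211.35880806975734 [[-0.40323146  0.9148156   0.02273333]
 [ 0.59577024  0.28129735 -0.75228294]
 [-0.694595   -0.28980031 -0.65844785]] [ 0.18807379 -0.19787076  1.82127351]
top 43.81247667420602 282.097636686085 208.38964100129294 [[ 0.004417   -0.99987077  0.01545726]
 [-0.98979752 -0.00657281 -0.14232941]
 [ 0.14241261 -0.01467089 -0.98969865]] [0.01510246 0.5372715  1.70821059]
{'t': 0.1, 'q': array([-1.41446292e+00,  5.28348227e-01,  1.43378723e+00,  1.38438855e-05,
        1.18138141e+00, -1.78497549e-01]), 'qd': array([ 0.00246809, -0.00208096, -0.00335599,  0.00040397, -0.00057652,
        0.00019924]), 'tau': array([ 1.15813987e-04, -4.43302274e+01, -1.78585911e+01, -2.41404323e-04,
        3.88309956e-03, -1.62742123e-05]), 'tcp_pos': array([ 0.20531853, -0.58967664,  0.25244261]), 'tool_rot': array([ 9.86018713e-01,  1.66631845e-01,  1.70626784e-05, -9.61974684e-04]), 'force': array([-0.7375821 ,  0.13240387,  0.3508732 ]), 'ft_torque': array([ 0.01005117, -0.02946645, -0.03086647]), 'gripper_force': 0.0, 'finger_gap': 1.000628470725464}
```

View pics/scene0.png

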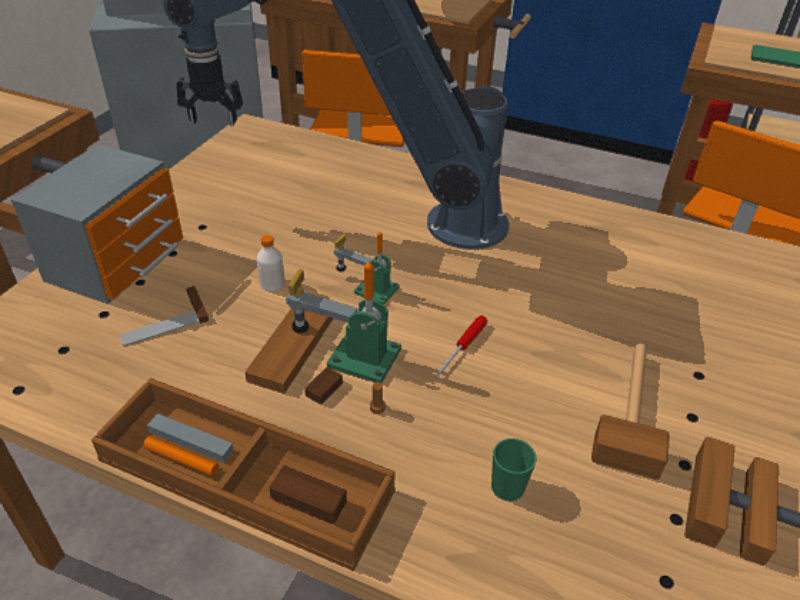

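View pics/top0.png

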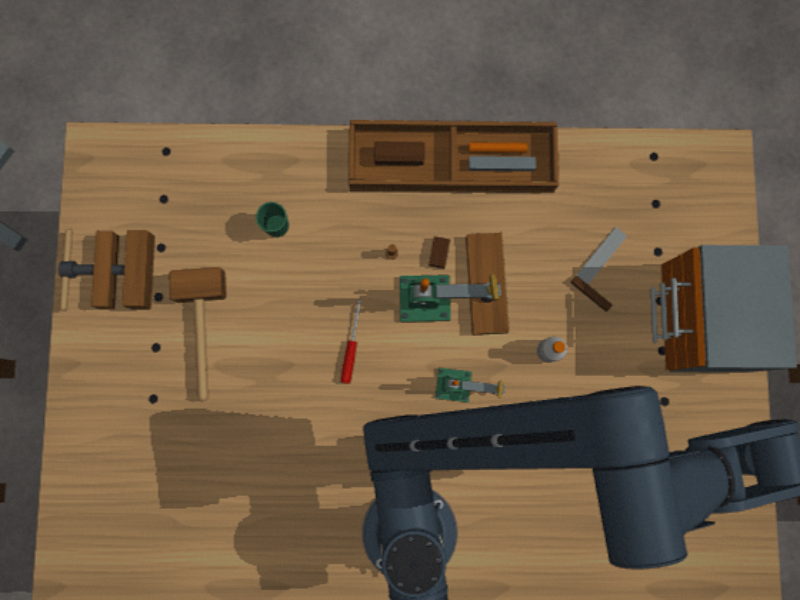

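Two hold-downs are visible. The larger has its base at top (425,298), nut (491,290), lever (425,287), and in scene its nut is at (296,284) and lever at (369,282). The smaller one is at top (454,386), nut (500,389), and in scene (378,275). The larger one also stands over the board, so I choose it and check it in a close crop.

```bash
cat > h.py <<'E'
import numpy as np,cv2
def load(n): return dict(np.load(n+".npz"))
def K(s):
    f=s["pixels"].shape[0]/2/np.tan(np.radians(s["fov_y"])/2); return f,s["cx"],s["cy"]
def pt(s,u,v,z=None):
    f,cx,cy=K(s); z=float(s["range_z"][int(round(v)),int(round(u))]) if z is None else z
    return s["R"].T@(np.array([(u-cx)/f*z,(v-cy)/f*z,z])-s["t"])
def onplane(s,u,v,h):
    f,cx,cy=K(s); d=s["R"].T@np.array([(u-cx)/f,(v-cy)/f,1.]); c=-s["R"].T@s["t"]
    return c+d*(h-c[2])/d[2]
def proj(s,X):
    f,cx,cy=K(s); c=s["R"]@X+s["t"]; return cx+f*c[0]/c[2],cy+f*c[1]/c[2]
def cloud(s):
    f,cx,cy=K(s); z=s["range_z"]; v,u=np.mgrid[:z.shape[0],:z.shape[1]]
    return (np.stack([(u-cx)/f*z,(v-cy)/f*z,z],-1)-s["t"])@s["R"]
E
python3 - <<'E'
from h import *
a=load("top0");b=load("scene0")
A=cv2.resize(a["pixels"][185:245,270:370,::-1],None,fx=8,fy=8,interpolation=cv2.INTER_CUBIC)
cv2.imwrite("pics/cropt.png",A)
B=cv2.resize(b["pixels"][165:275,165:295,::-1],None,fx=5,fy=5,interpolation=cv2.INTER_CUBIC)
cv2.imwrite("pics/crops.png",B)
E
```

```text
(no output)
```

View pics/cropt.png

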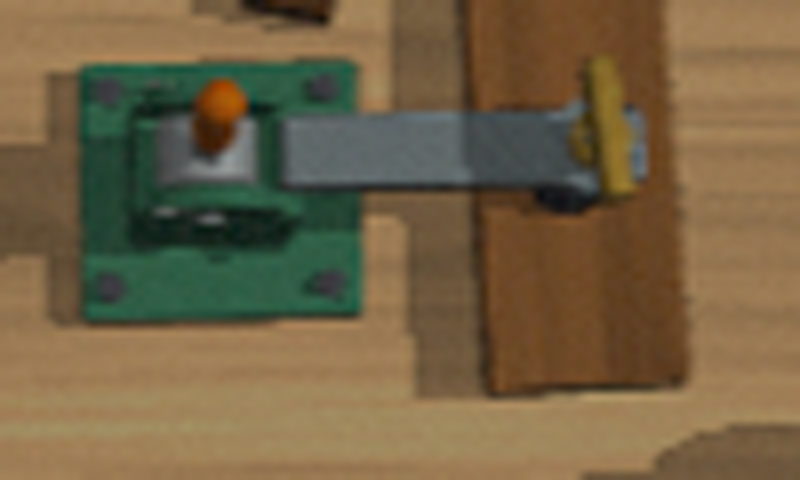

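View pics/crops.png

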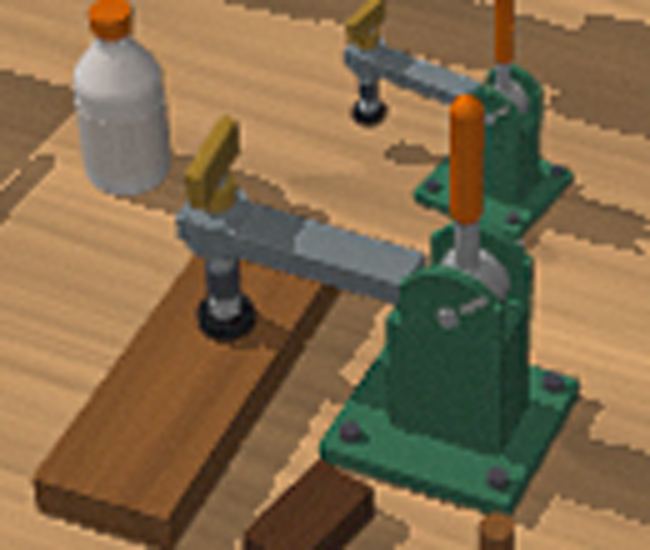

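The crops confirm the choice. The larger green clamp has its pad over the board, nut bar top from (600,58) to (622,195) in the top crop, and lever knob at (225,98). Footplate corners are at (82,65), (355,62), (362,318) and (85,322).

```bash
python3 - <<'E'
from h import *
a=load("top0");b=load("scene0")
ct=lambda x,y:((x+.5)/8-.5+270,(y+.5)/8-.5+185)
cs=lambda x,y:((x+.5)/5-.5+165,(y+.5)/5-.5+165)
c=[onplane(a,*ct(*p),0.008) for p in[(82,65),(355,62),(362,318),(85,322)]]
print(np.round(c,4),np.mean(c,0))
n1,n2=[onplane(a,*ct(*p),0.167) for p in[(602,58),(622,193)]]
print("nut top",n1,n2,(n1+n2)/2,np.linalg.norm(n1-n2))
# lever knob: top sphere z ~115+134-9
print("lever",onplane(a,*ct(225,98),0.244))
# clouds by colour
for s,nm in((a,"top"),(b,"scene")):
    P=cloud(s); h=cv2.cvtColor(s["pixels"],cv2.COLOR_RGB2HSV)
    box=(P[...,0]>.3)&(P[...,0]<.7)&(abs(P[...,1])<.3)
    br=box&(P[...,2]>.135)&(P[...,2]<.185)&(h[...,0]>18)&(h[...,0]<32)&(h[...,1]>100)
    q=P[br]; print(nm,"nut",len(q),q.mean(0),q.min(0),q.max(0)) if len(q) else 0
    if len(q)>3: print(np.linalg.svd((q-q.mean(0))[:,:2])[2][0])
    org=box&(P[...,2]>.16)&(P[...,2]<.26)&(h[...,0]<15)&(h[...,1]>150)
    q=P[org]; 
    if len(q): print("lever",len(q),q.mean(0),q.min(0),q.max(0))
    ft=box&(P[...,2]>.003)&(P[...,2]<.02)&(h[...,0]>60)&(h[...,0]<90)&(h[...,1]>80)&(P[...,0]>.4)
    r=cv2.minAreaRect((P[ft][:,:2]*1000).astype(np.float32)); print("foot",r)
    arm=box&(P[...,2]>.11)&(P[...,2]<.128)&(h[...,1]<80)
    q=P[arm]; print("arm",len(q),q.mean(0) if len(q) else 0)
for p in[(187,185),(232,117),(190,208)]: print("scene nut pt",pt(b,*cs(*p)),onplane(b,*cs(*p),.167))
E
```

```text
[[ 0.5957  0.0257  0.008 ]
 [ 0.5978 -0.0911  0.008 ]
 [ 0.4877 -0.0936  0.008 ]
 [ 0.4853  0.0238  0.008 ]] [ 0.54163987 -0.03378827  0.008     ]
nut top [ 0.57213676 -0.1751977   0.167     ] [ 0.51907276 -0.18229096  0.167     ] [ 0.54560476 -0.17874433  0.167     ] 0.05353598873797899
lever [ 0.54247721 -0.02483582  0.244     ]
top nut 88 [ 0.54475418 -0.17699615  0.16180895] [ 0.51736131 -0.18543032  0.13652576] [ 0.57217048 -0.16905195  0.1774422 ]
[-0.99293803 -0.11863422]
lever 38 [ 0.51630351 -0.02968169  0.22491221] [ 0.33576066 -0.09638486  0.16183196] [ 0.54844239 -0.01576609  0.25771783]
foot ((541.0355224609375, -32.85897445678711), (107.52117919921875, 115.52658081054688), 0.5354811549186707)
arm 392 [ 0.54153642 -0.10907931  0.12033288]
scene nut 127 [ 0.55122951 -0.16991317  0.15902227] [ 0.51747924 -0.18649397  0.13553533] [ 0.57612779 -0.01482414  0.1839292 ]
[-0.06811132  0.99767773]
lever 159 [ 0.53500512 -0.02442221  0.21112339] [ 0.33283328 -0.09745711  0.16014928] [ 0.55409891 -0.01327427  0.25507126]
foot ((544.4750366210938, -32.196861267089844), (110.7050552368164, 120.49081420898438), 1.980958104133606)
arm 479 [ 0.54809549 -0.11074328  0.11930191]
scene nut pt [ 0.57076765 -0.17907904  0.15780361] [ 0.57996117 -0.17296565  0.167     ]
scene nut pt [ 0.33971711 -0.29178316  0.00102127] [ 0.51744726 -0.18010016  0.167     ]
scene nut pt [ 0.57487636 -0.17584515  0.14546391] [ 0.5960125  -0.16180231  0.167     ]
```

```bash
R='0.494 -0.390 0.000 -1.255 0'; python3 -m pendant '0.25 -0.195 0 -0.63 0;0.25 -0.195 0 -0.63 0;0.25 -0.195 0 -0.63 0;0.25 -0.195 0 -0.63 0;0.25 -0.195 0 -0.63 0;0.494 -0.390 0 -1.255 0;0.494 -0.390 0 -1.255 0;0.494 -0.390 0 -1.255 0;0.494 -0.390 0 -1.255 0;0.494 -0.390 0 -1.255 0;0.494 -0.390 0 -1.255 0;0.494 -0.390 0 -1.255 0;0.494 -0.390 0 -1.255 0;0.494 -0.390 0 -1.255 0;0.494 -0.390 0 -1.255 0;0.494 -0.390 0.011 -1.255 0;0.494 -0.390 0.011 -1.255 0;0.494 -0.390 0.011 -1.255 0' 40
python3 -c "
from station import sense,eyes
import cv2,numpy as np
s=sense();print(s['q'],s['force'],s['tool_rot'],s['tcp_pos'])
for n in('scene','top'):np.savez(n+'1.npz',**eyes.snapshot(n))
a=np.load('scene1.npz')['pixels'][130:270,165:305,::-1];b=np.load('top1.npz')['pixels'][160:240,270:370,::-1]
cv2.imwrite('pics/c1.png',cv2.resize(a,(560,560),interpolation=cv2.INTER_CUBIC))
"
```

```text
t: 1.9
tcp_pos: [0.5429, -0.0606, 0.2416]
tool_rot: [0.701, 0.713, -0.0, -0.001]
force: [-1.3, -0.1, -0.2]
finger_gap: -0.001
gripper_force: 0.0
[-3.15694102e-01  4.37298678e-01  1.64260741e+00 -1.13610182e-04
  1.06352278e+00 -3.32638831e-01] [-1.31201827 -0.10707508 -0.23964507] [ 7.01070602e-01  7.13091275e-01 -4.53045154e-04 -8.00082370e-04] [ 0.54294093 -0.06059198  0.24162474]
```

View pics/c1.png

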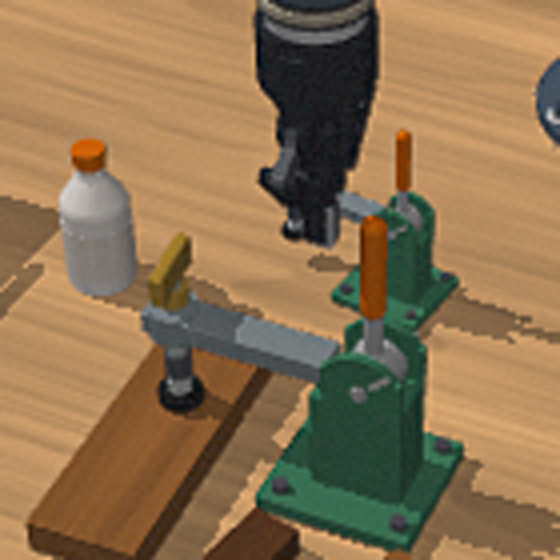

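The crop shows the shut fingertips at (315,235), on the near side of the lever grip (373,265), at grip height and free of everything. Next I feel for contact.

```bash
f(){ grep -E 'tcp|force: \[' | tr '\n' ' '; echo; }
python3 -m pendant '0.012 0 0 0 0;0.012 0 0 0 0;0.012 0 0 0 0' |f
for i in 1; do
python3 -m pendant '0.002 0 0 0 0;0.002 0 0 0 0' |f
python3 -m pendant '0.002 0 0 0 0;0.002 0 0 0 0' |f
python3 -m pendant '0.002 0 0 0 0;0.002 0 0 0 0' |f
python3 -m pendant '0.002 0 0 0 0;0.002 0 0 0 0' |f
python3 -m pendant '0.002 0 0 0 0;0.002 0 0 0 0' |f
python3 -m pendant '0.002 0 0 0 0;0.002 0 0 0 0' |f
python3 -m pendant '0.002 0 0 0 0;0.002 0 0 0 0' |f
done
python3 -c "
from station import eyes
import numpy as np
for n in('scene','top'):np.savez(n+'2.npz',**eyes.snapshot(n))
from h import *
for k in '0','1','2':
  for n in('scene','top'):
    s=load(n+k);P=cloud(s);h=cv2.cvtColor(s['pixels'],cv2.COLOR_RGB2HSV)
    m=(h[...,0]<15)&(h[...,1]>150)&(P[...,2]>.14)&(P[...,2]<.27)&(P[...,0]>.5)&(P[...,0]<.6)&(abs(P[...,1]+.0)<.1)
    q=P[m];t=q[q[:,2]>q[:,2].max()-.03];print(k,n,len(q),q.mean(0),t.mean(0))
"
```

```text
tcp_pos: [0.5436, -0.0471, 0.2425] force: [0.3, 0.4, 0.5] 
tcp_pos: [0.5436, -0.0453, 0.2424] force: [0.3, 1.3, 0.0] 
tcp_pos: [0.5436, -0.0435, 0.2424] force: [-0.2, 0.0, 0.5] 
tcp_pos: [0.5435, -0.0416, 0.2424] force: [-0.3, -0.1, 0.4] 
tcp_pos: [0.5435, -0.0395, 0.2424] force: [1.0, -0.7, -0.0] 
tcp_pos: [0.5434, -0.0374, 0.2424] force: [0.8, -1.2, 0.9] 
tcp_pos: [0.5433, -0.0353, 0.2423] force: [-0.5, -0.9, 0.3] 
tcp_pos: [0.5433, -0.0334, 0.2423] force: [1.0, 0.0, 0.4] 
0 scene 150 [ 0.54672906 -0.02036887  0.21405136] [ 0.54581741 -0.02020213  0.23830803]
0 top 34 [ 0.53717682 -0.02208779  0.23186233] [ 0.53864887 -0.02260943  0.24550424]
1 scene 151 [ 0.54671014 -0.02054373  0.21467386] [ 0.54607799 -0.02036405  0.23669807]
1 top 32 [ 0.53798788 -0.02221643  0.23089676] [ 0.53825154 -0.02305723  0.24395304]
2 scene 146 [ 0.54644207 -0.01106765  0.21462275] [ 0.54600262 -0.00924995  0.23646815]
2 top 15 [ 0.53410925 -0.01288768  0.22053811] [ 0.53535125 -0.00854294  0.23983323]
```

```bash
f(){ grep -E 'tcp|force: \[' | tr '\n' ' ' | tee -a log.txt; echo | tee -a log.txt; }
python3 -m pendant '0.002 0 0 0 0' |f
python3 -m pendant '0.002 0 0 0 0' |f
python3 -m pendant '0.002 0 0 0 0' |f
python3 -m pendant '0.002 0 0 0 0' |f
python3 -m pendant '0.002 0 0 0 0' |f
python3 -m pendant '0.002 0 0 0 0' |f
python3 -m pendant '0.002 0 0 0 0' |f
python3 -m pendant '0.002 0 0 0 0' |f
python3 -m pendant '0.002 0 0 0 0' |f
python3 -m pendant '0.002 0 0 0 0' |f
```

```text
tcp_pos: [0.5433, -0.0318, 0.2422] force: [0.1, -0.9, -0.0] 
tcp_pos: [0.5432, -0.0297, 0.2422] force: [0.8, -1.2, -0.1] 
tcp_pos: [0.5432, -0.0277, 0.2422] force: [0.4, -2.2, -1.2] 
tcp_pos: [0.5431, -0.0258, 0.2422] force: [-0.9, -2.7, -1.2] 
tcp_pos: [0.5431, -0.0239, 0.2421] force: [-0.2, -2.1, -1.8] 
tcp_pos: [0.5431, -0.0219, 0.2421] force: [0.2, -3.9, -1.5] 
tcp_pos: [0.5431, -0.02, 0.2422] force: [0.7, -4.8, -1.6] 
tcp_pos: [0.5431, -0.018, 0.2423] force: [0.9, -4.1, -2.5] 
tcp_pos: [0.5432, -0.016, 0.2423] force: [1.2, -5.5, -2.1] 
tcp_pos: [0.5432, -0.0142, 0.2423] force: [0.3, -5.9, -2.9]
```

```bash
cat > fit.py <<'E'
import re,sys,numpy as np
from scipy.optimize import brentq,least_squares
PY=-0.0230
d=lambda t:15.5*np.sin(t)+2*np.sin(t)**2
dp=lambda t:15.5*np.cos(t)+4*np.sin(t)*np.cos(t)
def theta(y,z):
    cy,cz=y+.011-PY,z-.022-.115
    return brentq(lambda t:-cy*np.cos(t)+cz*np.sin(t)-.009,-.3,1.6)
def run(fn,tmin=0):
    T,Q=[],[]
    for l in open(fn):
        n=[float(v) for v in re.findall(r'-?\d+\.?\d*',l)]
        if len(n)<6: continue
        y,z,fy,fz=n[1],n[2],n[4],n[5]; t=theta(y,z)
        T.append(t); Q.append(-fy*(z-.137)+fz*(y+.011-PY))
    T,Q=np.array(T),np.array(Q)
    k=T>tmin; g=lambda p:p[0]+p[2]*np.maximum(0,d(T[k])-p[1])*dp(T[k])*1e-3-Q[k]
    for kk in (None,13):
        gg=(lambda p:g(p)) if kk is None else (lambda p:g([p[0],p[1],13]))
        r=least_squares(gg,[.05,np.median(d(T[k]))*.8,13][:3 if kk is None else 2]); h=r.x[1]
        J=r.jac; se=np.sqrt(np.diag(np.linalg.pinv(J.T@J))*2*r.cost/max(1,k.sum()-len(r.x)))
        print("fit",r.x,"se",se,"bite angle",brentq(lambda t:d(t)-h,-.2,1.5),"loosen rad",(12-h)/2.5)
    for a,b in zip(T,Q): print("%.3f %.2fmm %.3fNm"%(a,d(a),b))
if __name__=="__main__": run(sys.argv[1],float(sys.argv[2]) if len(sys.argv)>2 else 0)
E
python3 fit.py log.txt
```

```text
fit [ 0.09468193  1.74942626 11.69723751] se [0.05828605 0.38440237 1.64467237] bite angle 0.11149958406785374 loosen rad 4.100229496586348
fit [0.09493304 1.89075763] se [0.05691184 0.28932588] bite angle 0.1204132779552795 loosen rad 4.043696948966028
0.107 1.67mm 0.095Nm
0.126 1.99mm 0.126Nm
0.145 2.29mm 0.224Nm
0.163 2.57mm 0.274Nm
0.181 2.86mm 0.203Nm
0.200 3.16mm 0.392Nm
0.217 3.43mm 0.483Nm
0.235 3.72mm 0.392Nm
0.254 4.02mm 0.541Nm
0.270 4.28mm 0.564Nm
```

```bash

python3 -m pendant '-0.005 0 0 0 0;-0.01 0 0 0 0;-0.015 0 0 0 0;-0.025 0 0 0 0;-0.045 0 0 0 0;-0.08 0 -0.008 0.15 0.3;-0.12 0 -0.008 0.3 0.6;-0.164 0 -0.008 0.45 0.6;-0.164 0 -0.008 0.6 0.6;-0.164 0 -0.008 0.75 0.6;-0.164 0 -0.008 0.9 0.6;-0.164 0 -0.008 1.05 0.6;-0.164 0 -0.008 1.2 0.6;-0.164 0 -0.008 1.35 0.6;-0.164 0 -0.008 1.468 0.6;-0.164 0 -0.008 1.468 0.6;-0.164 0 -0.008 1.468 0.6'
python3 -c "
from station import sense,eyes
from h import *
s=sense();print(s['q'],s['tool_rot'],s['tcp_pos'],s['force'])
for n in('scene','top'):np.savez(n+'3.npz',**eyes.snapshot(n))
for n in('scene','top'):
    s=load(n+'3');P=cloud(s);h=cv2.cvtColor(s['pixels'],cv2.COLOR_RGB2HSV)
    m=(h[...,0]<15)&(h[...,1]>150)&(P[...,2]>.14)&(P[...,2]<.27)&(P[...,0]>.5)&(P[...,0]<.6)&(abs(P[...,1]+.0)<.1)
    q=P[m];t=q[q[:,2]>q[:,2].max()-.03];print(n,len(q),q.mean(0),t.mean(0))
a=load('scene3')['pixels'][150:250,180:300,::-1]
cv2.imwrite('pics/c3.png',cv2.resize(a,None,fx=5,fy=5,interpolation=cv2.INTER_CUBIC))
"
```

```text
t: 6.5
tcp_pos: [0.5459, -0.1779, 0.2503]
tool_rot: [0.998, 0.062, -0.0, -0.0]
force: [0.0, 0.2, 0.5]
finger_gap: 0.601
gripper_force: 0.0
[-5.09666084e-01  4.62605982e-01  1.56590372e+00  3.38548871e-04
  1.11336770e+00  9.37225481e-01] [ 9.98086170e-01  6.18381198e-02 -3.75821941e-05 -2.04741002e-04] [ 0.54590074 -0.17785823  0.25025023] [0.0185886  0.23838266 0.48067027]
scene 146 [ 0.54632533 -0.0031368   0.21260754] [0.54538288 0.0009279  0.23578546]
top 41 [ 0.53725012 -0.00534136  0.23235243] [ 0.53831632 -0.00263059  0.24303354]
```

View pics/c3.png

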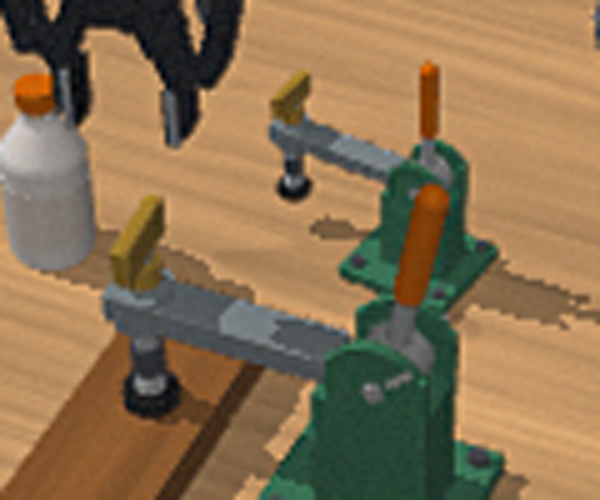

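The lever now leans about 0.17 rad, held by friction, with the gripper above the nut bar (140,240) and aligned with it. Now lower and grip.

```bash

python3 -m pendant '0 0 0.03 0 0.6;0 0 0.06 0 0.6;0 0 0.08 0 0.6;0 0 0.094 0 0.6;0 0 0.094 0 0.6' 60
python3 -m pendant '0 0 0 0 0.3;0 0 0 0 0.2;0 0 0 0 0.05;0 0 0 0 0.05;0 0 0 0 0.05'
python3 -c "
from station import sense
s=sense();print(s['q'],s['tool_rot'],s['force'],s['ft_torque'])"
```

```text
t: 7.1
tcp_pos: [0.5447, -0.1769, 0.1542]
tool_rot: [0.998, 0.061, -0.002, -0.001]
force: [0.5, 0.2, 0.0]
finger_gap: 0.596
gripper_force: 0.0
t: 7.6
tcp_pos: [0.5468, -0.1784, 0.1576]
tool_rot: [0.998, 0.061, 0.001, 0.001]
force: [-0.6, -1.9, 6.3]
finger_gap: 0.228
gripper_force: 59.0
[-5.09273564e-01  5.87017593e-01  1.64865110e+00 -7.83526629e-04
  9.02720311e-01  9.39865900e-01] [0.99813444 0.06103259 0.0011823  0.00112376] [-0.62915874 -1.87198717  6.30074613] [-0.38750702  0.15288909  0.05014803]
```

```bash

python3 -m pendant '0 0 -0.0003 -0.12 0.05;0 0 -0.0006 -0.24 0.05;0 0 -0.001 -0.4 0.05;0 0 -0.001 -0.4 0.05'
python3 -c "
from station import sense,eyes
from h import *
s=sense();print(s['q'],s['tool_rot'],s['force'],s['ft_torque'])
for n in('scene','top'):np.savez(n+'4.npz',**eyes.snapshot(n))
a=load('scene4')['pixels'][140:240,170:290,::-1]
b=load('top4')['pixels'][160:260,290:390,::-1]
cv2.imwrite('pics/c4.png',np.hstack([cv2.resize(x,(400,400),interpolation=cv2.INTER_CUBIC) for x in(a[:,:100],b)]))
"
```

```text
t: 8.0
tcp_pos: [0.5466, -0.1778, 0.1582]
tool_rot: [0.966, 0.258, 0.001, 0.001]
force: [-1.3, -1.2, 5.4]
finger_gap: 0.226
gripper_force: 59.1
[-5.09040012e-01  5.85998710e-01  1.64844755e+00  4.73264800e-04
  9.05293712e-01  5.39950682e-01] [9.66194691e-01 2.57811803e-01 7.94727734e-04 5.11084703e-04] [-1.33884644 -1.15339246  5.41555044] [-0.11683708  0.07513758 -0.17095848]
```

View pics/c4.png

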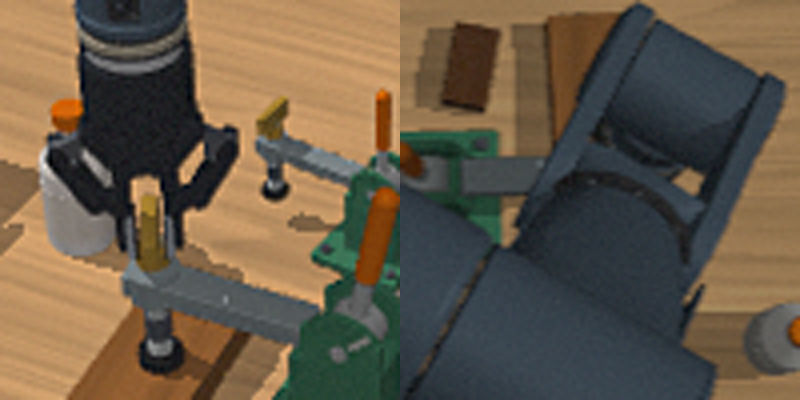

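Left half: the bar is held between the pads at (150,230) and has turned with the gripper. Torque about z is −0.17 Nm. I carry on loosening.

```bash

python3 -m pendant '0 0 -0.0004 -0.15 0.05;0 0 -0.0008 -0.3 0.05;0 0 -0.0011 -0.45 0.05;0 0 -0.0015 -0.6 0.05;0 0 -0.0019 -0.75 0.05;0 0 -0.0023 -0.9 0.05;0 0 -0.0026 -1.05 0.05;0 0 -0.003 -1.2 0.05;0 0 -0.0034 -1.35 0.05;0 0 -0.0038 -1.5 0.05;0 0 -0.0041 -1.65 0.05;0 0 -0.0045 -1.8 0.05;0 0 -0.0049 -1.95 0.05;0 0 -0.0053 -2.1 0.05;0 0 -0.0056 -2.25 0.05;0 0 -0.006 -2.4 0.05;0 0 -0.0064 -2.55 0.05;0 0 -0.0068 -2.7 0.05;0 0 -0.0071 -2.85 0.05;0 0 -0.0075 -3.0 0.05'
python3 -m pendant '0 0 -0.0003 -0.1 0.05;0 0 -0.0005 -0.2 0.05;0 0 -0.0005 -0.2 0.05'
python3 -c "
from station import sense
s=sense();print(s['q'],s['tool_rot'],s['force'],s['ft_torque'])"
```

```text
t: 10.1
tcp_pos: [0.5437, -0.1791, 0.1648]
tool_rot: [-0.191, 0.982, -0.001, -0.003]
force: [-6.4, -6.3, 4.4]
finger_gap: 0.222
gripper_force: 58.9
t: 10.4
tcp_pos: [0.5438, -0.1794, 0.1653]
tool_rot: [-0.286, 0.958, -0.001, -0.003]
force: [-7.1, -7.2, 3.9]
finger_gap: 0.224
gripper_force: 58.9
[-0.51137264  0.57496265  1.64481732 -0.00616688  0.92478485 -2.6583211 ] [-2.85889702e-01  9.58258223e-01 -6.48934768e-04 -2.79922058e-03] [-7.10870581 -7.17891044  3.91716751] [-1.20301079  1.09269693 -0.18333122]
```

```bash

python3 -m pendant '0 0 0 0 0.3;0 0 0 0 0.6;0 0 0 0 0.6;0 0 -0.03 0 0.6;0 0 -0.08 0 0.6;0 0 -0.08 0 0.6'
python3 -c "
from station import sense,eyes
from h import *
s=sense();print(s['q'],s['tool_rot'],s['force'])
p=s['tcp_pos'];a=2*np.arctan2(s['tool_rot'][1],s['tool_rot'][0]);D=np.array([.543,-.062])-p[:2]
print(p,a,'dx',D@[np.cos(a),np.sin(a)],'dy',D@[np.sin(a),-np.cos(a)],'dz',p[2]-.242,'turn',a-1.588)
np.savez('scene5.npz',**eyes.snapshot('scene'));s=load('scene5');P=cloud(s);h=cv2.cvtColor(s['pixels'],cv2.COLOR_RGB2HSV)
m=(h[...,0]<15)&(h[...,1]>150)&(P[...,2]>.14)&(P[...,2]<.27)&(P[...,0]>.5)&(P[...,0]<.6)&(abs(P[...,1]+.0)<.1)
q=P[m];t=q[q[:,2]>q[:,2].max()-.03];print('lever',len(q),q.mean(0),t.mean(0))
"
```

```text
t: 11.0
tcp_pos: [0.55, -0.1789, 0.2514]
tool_rot: [-0.286, 0.958, -0.005, 0.005]
force: [0.3, -0.7, 0.3]
finger_gap: 0.602
gripper_force: 0.0
[-5.07959651e-01  4.61871260e-01  1.56343246e+00  6.53505135e-04
  1.10281285e+00 -2.65918702e+00] [-0.28601288  0.95820204 -0.00462072  0.00491275] [ 0.34307258 -0.72548407  0.33944031]
[ 0.5499759  -0.17893861  0.25143414] 3.721732836503844 dx -0.058264331460793864 dy 0.1016295743123433 dz 0.009434143816253127 turn 2.1337328365038437
lever 144 [0.54635536 0.00170544 0.21146538] [0.54550781 0.00653052 0.23338441]
```

```bash

python3 -m pendant '0 0 0 0.15 0;0 0 0 0.3 0;0 0 0 0.45 0;-0.02 0.03 0 0.6 0;-0.03 0.06 0 0.75 0;-0.045 0.08 0 0.9 0;-0.058 0.102 0 1.05 0;-0.058 0.102 0 1.2 0;-0.058 0.102 0 1.35 0;-0.058 0.102 0 1.5 0;-0.058 0.102 0 1.65 0;-0.058 0.102 0 1.8 0;-0.058 0.102 0 1.95 0;-0.058 0.102 0.009 2.1 0;-0.058 0.102 0.009 2.134 0;-0.058 0.102 0.009 2.134 0;-0.058 0.102 0.009 2.134 0' 40
python3 -c "
from station import sense
s=sense();print(s['q'],2*np.arctan2(s['tool_rot'][1],s['tool_rot'][0]) if 0 else s['tool_rot'],s['force'],s['tcp_pos'])
from fit import *
for t in (.2,.3,.4,.5,.55,.6,.65,.7,.75,.785,.8,.85,.9): print(t,[(r,round(PY-.011+(r*np.sin(t)-9*np.cos(t))/1e3,4),round(.137+(r*np.cos(t)+9*np.sin(t))/1e3,4)) for r in (105,)],end=' ')
"
```

```text
t: 12.75
tcp_pos: [0.5382, -0.0601, 0.2354]
tool_rot: [0.701, 0.713, -0.0, -0.001]
force: [1.0, -0.3, -1.3]
finger_gap: -0.001
gripper_force: 0.0
[-3.17707308e-01  4.39175178e-01  1.66086378e+00  2.13974859e-04
  1.04331077e+00 -3.35697609e-01] [ 7.00755933e-01  7.13400548e-01 -3.06150122e-04 -8.28633417e-04] [ 1.03839653 -0.33919728 -1.27844918] [ 0.53820049 -0.06008433  0.23544947]
0.2 [(105, np.float64(-0.022), np.float64(0.2417))] 0.3 [(105, np.float64(-0.0116), np.float64(0.24))] 0.4 [(105, np.float64(-0.0014), np.float64(0.2372))] 0.5 [(105, np.float64(0.0084), np.float64(0.2335))] 0.55 [(105, np.float64(0.0132), np.float64(0.2312))] 0.6 [(105, np.float64(0.0179), np.float64(0.2287))] 0.65 [(105, np.float64(0.0224), np.float64(0.226))] 0.7 [(105, np.float64(0.0268), np.float64(0.2231))] 0.75 [(105, np.float64(0.031), np.float64(0.22))] 0.785 [(105, np.float64(0.0339), np.float64(0.2176))] 0.8 [(105, np.float64(0.0351), np.float64(0.2166))] 0.85 [(105, np.float64(0.0389), np.float64(0.2131))] 0.9 [(105, np.float64(0.0427), np.float64(0.2093))]
```

```bash
f(){ grep -E 'tcp|force: \[' | tr '\n' ' ' | tee -a log2.txt; echo | tee -a log2.txt; }
python3 -m pendant '0.015 0.005 0 0 0;0.03 0.005 0 0 0;0.04 0.005 0 0 0;0.05 0.005 0 0 0;0.06 0.005 0.001 0 0;0.067 0.005 0.002 0 0;0.07 0.005 0.003 0 0;0.0733 0.005 0.0042 0 0' |f
python3 -m pendant '0.0023 0 0.0013 0 0' |f
python3 -m pendant '0.0023 0 0.0013 0 0' |f
python3 -m pendant '0.0023 0 0.0013 0 0' |f
python3 -m pendant '0.0023 0 0.0014 0 0' |f
python3 -m pendant '0.0022 0 0.0014 0 0' |f
python3 -m pendant '0.0021 0 0.0015 0 0' |f
python3 -m pendant '0.0021 0 0.0015 0 0' |f
python3 -m pendant '0.0021 0 0.0016 0 0' |f
python3 -m pendant '0.0020 0 0.0017 0 0' |f
python3 -m pendant '0.0020 0 0.0018 0 0' |f
python3 fit.py log2.txt
```

```text
tcp_pos: [0.5423, 0.0132, 0.2321] force: [-0.7, -0.5, -0.3] 
tcp_pos: [0.5423, 0.0154, 0.2307] force: [-0.6, 0.6, -0.1] 
tcp_pos: [0.5423, 0.0175, 0.2295] force: [-0.7, -0.2, 0.8] 
tcp_pos: [0.5423, 0.0198, 0.2282] force: [-0.5, -1.0, 1.5] 
tcp_pos: [0.5422, 0.0221, 0.2268] force: [0.4, -0.7, 0.8] 
tcp_pos: [0.5422, 0.0244, 0.2253] force: [-0.4, -0.6, 1.4] 
tcp_pos: [0.5421, 0.0265, 0.2238] force: [0.1, -0.6, 0.6] 
tcp_pos: [0.5421, 0.0286, 0.2223] force: [-0.7, -0.6, 2.2] 
tcp_pos: [0.5421, 0.0307, 0.2208] force: [-1.1, -0.9, 3.2] 
tcp_pos: [0.5421, 0.0327, 0.2192] force: [-0.1, -1.6, 3.5] 
tcp_pos: [0.5421, 0.0347, 0.2174] force: [-1.1, -1.1, 3.6] 
fit [2.24048445e-03 8.95041872e+00 7.87734531e+00] se [0.04631097 0.57861849 1.7830193 ] bite angle 0.5702499994060776 loosen rad 1.2198325134461556
fit [-1.61023587  0.62955482] se [0.44908889 2.45618165] bite angle 0.040416780941971195 loosen rad 4.54817807323546
0.546 8.58mm 0.033Nm
0.570 8.95mm -0.061Nm
0.593 9.29mm 0.060Nm
0.618 9.65mm 0.172Nm
0.644 10.02mm 0.108Nm
0.669 10.39mm 0.135Nm
0.694 10.73mm 0.088Nm
0.718 11.07mm 0.189Nm
0.743 11.40mm 0.282Nm
0.767 11.72mm 0.365Nm
0.792 12.05mm 0.336Nm
```

```bash
f(){ grep -E 'tcp|force: \[' | tr '\n' ' ' | tee -a log2.txt; echo | tee -a log2.txt; }
python3 -m pendant '0.0020 0 0.0018 0 0' |f
python3 -m pendant '0.0019 0 0.0018 0 0' |f
python3 -m pendant '0.0019 0 0.0019 0 0' |f
python3 -m pendant '0.0018 0 0.0019 0 0' |f
python3 -m pendant '0 0 0 0 0' |f
python3 -m pendant '0 0 0 0 0' |f
python3 -m pendant '0 0 0 0 0' |f
sed -i 's/loosen rad",(12-h)/loosen rad",(12.0-h)/; s/np.median(d(T\[k\]))\*.8/d(T[k]).max()-2/' fit.py
python3 fit.py log2.txt 0.59
python3 -c "
from station import eyes
from h import *
np.savez('scene6.npz',**eyes.snapshot('scene'));s=load('scene6');P=cloud(s);h=cv2.cvtColor(s['pixels'],cv2.COLOR_RGB2HSV)
m=(h[...,0]<15)&(h[...,1]>150)&(P[...,2]>.1)&(P[...,2]<.27)&(P[...,0]>.5)&(P[...,0]<.6)&(abs(P[...,1]+.0)<.12)
q=P[m];u=np.linalg.svd(q-q.mean(0))[2][0];print('lever',len(q),q.mean(0),u,np.arctan(u[1]/u[2]), np.arctan2(q.mean(0)[1]+.0205,q.mean(0)[2]-.115))
a=s['pixels'][150:250,190:310,::-1]
cv2.imwrite('pics/c6.png',cv2.resize(a,None,fx=5,fy=5,interpolation=cv2.INTER_CUBIC))
"
```

```text
tcp_pos: [0.542, 0.0367, 0.2157] force: [-0.6, -0.9, 5.4] 
tcp_pos: [0.542, 0.0386, 0.2139] force: [-1.2, -0.4, 5.0] 
tcp_pos: [0.542, 0.0406, 0.212] force: [-2.2, -0.4, 6.0] 
tcp_pos: [0.5419, 0.0424, 0.2102] force: [-1.6, -0.7, 7.0] 
tcp_pos: [0.542, 0.0426, 0.2099] force: [-1.5, 0.1, 3.5] 
tcp_pos: [0.542, 0.0424, 0.2098] force: [-0.2, -0.5, 2.8] 
tcp_pos: [0.542, 0.0423, 0.2098] force: [-0.9, -0.2, 3.1] 
fit [ 0.11165778 10.0199992   7.5484975 ] se [0.07600675 0.8933714  2.0034186 ] bite angle 0.6435010526223135 loosen rad 0.7920003217473266
fit [ 0.10165777 10.88491569] se [0.05361243 0.39968562] bite angle 0.7050359712527029 loosen rad 0.4460337221992837
0.546 8.58mm 0.033Nm
0.570 8.95mm -0.061Nm
0.593 9.29mm 0.060Nm
0.618 9.65mm 0.172Nm
0.644 10.02mm 0.108Nm
0.669 10.39mm 0.135Nm
0.694 10.73mm 0.088Nm
0.718 11.07mm 0.189Nm
0.743 11.40mm 0.282Nm
0.767 11.72mm 0.365Nm
0.792 12.05mm 0.336Nm
0.817 12.37mm 0.453Nm
0.842 12.67mm 0.394Nm
0.868 12.99mm 0.478Nm
0.892 13.28mm 0.586Nm
0.895 13.31mm 0.261Nm
0.895 13.31mm 0.250Nm
0.894 13.30mm 0.251Nm
lever 149 [0.54398046 0.05039161 0.18003102] [-0.05592553  0.77646734  0.62767094] 0.8909740493363107 0.8284885636790115
```

View pics/c6.png

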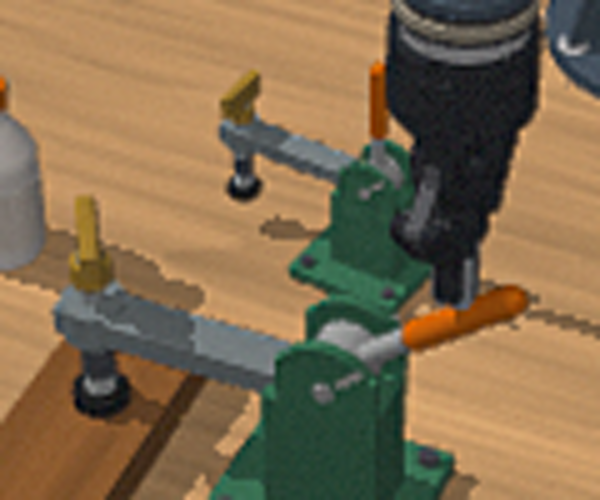

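The crop shows the pad on the board at (100,395), the lever at about 0.89 rad (grip 410–525, 310) with the fingertip on it at (455,300), and the other clamp untouched. Next I pull the lever back below 45° from its far side.

```bash

python3 -m pendant '0 0 -0.03 0 0;0 0 -0.06 0 0;0.035 0 -0.06 0 0;0.07 0 -0.06 0 0;0.07 0 -0.02 0 0;0.07 0 0.002 0 0;0.06 0 0.002 0 0;0.05 0 0.002 0 0;0.04 0 0.002 0 0;0.03 0 0.002 0 0;0.02 0 0.002 0 0;0.012 0 0.002 0 0;0.006 0 0.002 0 0;0.006 0 0.002 0 0;0.015 0 0.002 0 0;0.015 0 -0.03 0 0;0.015 0 -0.07 0 0;0.015 0 -0.07 0 0'
grep -v '^$' log2.txt | head -15 > log2m.txt; python3 fit.py log2m.txt 0.58 | head -2
cat > where.py <<'E'
import sys
from station import sense,eyes
from h import *
def lever():
    s=eyes.snapshot('scene');P=cloud(s);h=cv2.cvtColor(s['pixels'],cv2.COLOR_RGB2HSV)
    m=(h[...,0]<15)&(h[...,1]>150)&(P[...,2]>.1)&(P[...,2]<.27)&(P[...,0]>.5)&(P[...,0]<.6)&(abs(P[...,1])<.13)
    q=P[m]; print('lever n',len(q),q.mean(0),'angle',np.arctan2(q.mean(0)[1]+.0195,q.mean(0)[2]-.115)); return s
def goto(x,y,z,psi):
    s=sense();p=s['tcp_pos'];a=2*np.arctan2(s['tool_rot'][1],s['tool_rot'][0]);D=np.array([x,y])-p[:2]
    print(s['t'],p,'psi',a,'q6',s['q'][5],'F',s['force'],'T',s['ft_torque'])
    print('dx %.4f dy %.4f dz %.4f turn %.3f'%(D@[np.cos(a),np.sin(a)],D@[np.sin(a),-np.cos(a)],p[2]-z,a-psi))
E
python3 -c "
from where import *
lever();goto(.5453,-.179,.25,.58)"
```

```text
t: 17.1
tcp_pos: [0.5453, 0.0574, 0.2852]
tool_rot: [0.701, 0.713, 0.004, 0.005]
force: [0.7, -1.0, 0.5]
finger_gap: 0.003
gripper_force: 0.0
fit [ 0.11845301 10.69941976 14.1781766 ] se [0.02333685 0.19399489 1.48067458] bite angle 0.691634316101465 loosen rad 0.5202320959877937
fit [ 0.11997825 10.59622334] se [0.02286687 0.16435498] bite angle 0.6842296995867454 loosen rad 0.5615106632723084
lever n 141 [0.54600893 0.01596678 0.20708279] angle 0.3676497793106078
17.15 [0.54370021 0.05745867 0.28275404] psi 1.5885575846286246 q6 -0.11654040377172531 F [-0.50998248 -0.5577064   0.32891898] T [ 0.02340286 -0.04241422  0.00908336]
dx -0.2364 dy -0.0026 dz 0.0328 turn 1.009
```

```bash

python3 -m pendant '-0.05 0 0 0.15 0;-0.1 0 0 0.3 0;-0.15 0 0 0.45 0.2;-0.2 -0.003 0 0.6 0.5;-0.236 -0.003 0.03 0.75 0.5;-0.236 -0.003 0.033 0.9 0.5;-0.236 -0.003 0.033 1.009 0.5;-0.236 -0.003 0.033 1.009 0.5;-0.236 -0.003 0.033 1.009 0.5'  60
python3 -c "
from where import *
goto(.5453,-.179,.162,.58)"
```

```text
t: 18.05
tcp_pos: [0.5423, -0.1784, 0.246]
tool_rot: [0.958, 0.287, -0.001, -0.001]
force: [0.7, 0.2, 0.2]
finger_gap: 0.499
gripper_force: 0.0
18.05 [ 0.54232853 -0.17835994  0.24602765] psi 0.5815061960257849 q6 0.47600926842450475 F [0.69517219 0.20217673 0.22252969] T [-0.01706289 -0.06070008  0.05525315]
dx 0.0021 dy 0.0022 dz 0.0840 turn 0.002
```

```bash

python3 -m pendant '0.002 0.002 0.03 0 0.5;0.002 0.002 0.06 0 0.5;0.002 0.002 0.084 0 0.5;0.002 0.002 0.084 0 0.5;0.002 0.002 0.084 0 0.3;0.002 0.002 0.084 0 0.2;0.002 0.002 0.084 0 0.05;0.002 0.002 0.084 0 0.05;0.002 0.002 0.084 0 0.05' 60
python3 -c "
from where import *
goto(.5453,-.179,.162,.05)"
python3 -m pendant '0 0 -0.0003 -0.12 0.05;0 0 -0.0006 -0.24 0.05;0 0 -0.0009 -0.36 0.05;0 0 -0.0011 -0.45 0.05;0 0 -0.0013 -0.53 0.05;0 0 -0.0013 -0.53 0.05'
python3 -c "
from where import *
goto(.5453,-.179,.162,.05)"

```

```text
t: 18.95
tcp_pos: [0.5455, -0.1788, 0.1639]
tool_rot: [0.958, 0.285, 0.0, -0.0]
force: [-2.1, 4.2, 4.1]
finger_gap: 0.211
gripper_force: 59.4
18.95 [ 0.54551767 -0.17880565  0.16394231] psi 0.5789198098265557 q6 0.47945070273837037 F [-2.07438986  4.23554969  4.09837202] T [0.78827117 0.24047838 0.00767241]
dx -0.0003 dy 0.0000 dz 0.0019 turn 0.529
t: 19.55
tcp_pos: [0.5453, -0.1786, 0.1651]
tool_rot: [0.85, 0.527, 0.0, -0.001]
force: [-2.1, 5.8, 5.7]
finger_gap: 0.214
gripper_force: 59.7
19.55 [ 0.54532792 -0.17858525  0.16507299] psi 1.1090673335998833 q6 -0.05115148558783348 F [-2.08502495  5.81324574  5.69966586] T [ 0.91320841  0.26076898 -0.12578781]
dx -0.0004 dy 0.0002 dz 0.0031 turn 1.059
```

```bash

python3 -m pendant '0 0 0 0 0.3;0 0 0 0 0.5;0 0 0 0 0.5;0 0 -0.03 0 0.5;0 0 -0.08 0 0.3;0 0 -0.08 -0.15 0;0 0 -0.08 -0.3 0;0 0 -0.08 -0.45 0;0 0 -0.08 -0.479 0;0 0 -0.08 -0.479 0' 40
python3 -c "
from where import *
lever();goto(.543,-.04,.234,1.588)"

```

```text
t: 20.55
tcp_pos: [0.5456, -0.1798, 0.2442]
tool_rot: [0.702, 0.712, -0.0, 0.0]
force: [-0.5, 0.3, 0.8]
finger_gap: -0.002
gripper_force: 0.0
lever n 138 [0.54581947 0.01619658 0.20748059] angle 0.36837069625539237
20.6 [ 0.54556356 -0.17974236  0.24415099] psi 1.5852341956636131 q6 -0.5269462209715571 F [ 0.72616403  0.35380244 -0.27607901] T [ 0.00744434  0.01595742 -0.00975422]
dx 0.1398 dy -0.0005 dz 0.0102 turn -0.003
```

```bash
f(){ grep -E 'tcp|force: \[' | tr '\n' ' ' | tee -a log3.txt; echo | tee -a log3.txt; }
python3 -m pendant '0.05 0 0 0 0;0.1 0 0 0 0;0.14 0 0.01 0 0;0.155 0 0.01 0 0;0.168 0 0.01 0 0;0.178 0 0.011 0 0;0.186 0 0.012 0 0;0.19 0 0.0134 0 0;0.1935 0 0.0145 0 0;0.1965 0 0.0155 0 0' |f
python3 -m pendant '0.0018 0 0.0012 0 0' |f
python3 -m pendant '0.0018 0 0.0012 0 0' |f
python3 -m pendant '0.0018 0 0.0012 0 0' |f
python3 -m pendant '0.0018 0 0.0012 0 0' |f
python3 -m pendant '0.0018 0 0.0012 0 0' |f
python3 -m pendant '0.0017 0 0.0013 0 0' |f
python3 -m pendant '0.0017 0 0.0013 0 0' |f
python3 -m pendant '0.0017 0 0.0013 0 0' |f
python3 -m pendant '0.0016 0 0.0013 0 0' |f
python3 -m pendant '0.0016 0 0.0013 0 0' |f
python3 -m pendant '0.0016 0 0.0014 0 0' |f
python3 -m pendant '0.0016 0 0.0014 0 0' |f
python3 -m pendant '0.0015 0 0.0015 0 0' |f
python3 -m pendant '0.0015 0 0.0015 0 0' |f
python3 -m pendant '0.0015 0 0.0015 0 0' |f
python3 -m pendant '0.0015 0 0.0015 0 0' |f
python3 -m pendant '0.0015 0 0.0016 0 0' |f
python3 fit.py log3.txt 0.55
```

```text
tcp_pos: [0.5424, 0.0165, 0.2287] force: [0.1, -1.5, 0.4] 
tcp_pos: [0.5422, 0.0186, 0.2275] force: [-0.2, -0.6, 1.3] 
tcp_pos: [0.5421, 0.0205, 0.2263] force: [1.0, -0.2, 0.4] 
tcp_pos: [0.5421, 0.0224, 0.2251] force: [-0.2, -0.5, -0.1] 
tcp_pos: [0.5421, 0.0243, 0.2239] force: [0.3, -1.7, 0.4] 
tcp_pos: [0.542, 0.0262, 0.2227] force: [-0.0, -0.1, 1.1] 
tcp_pos: [0.542, 0.028, 0.2214] force: [-0.8, -0.1, 1.0] 
tcp_pos: [0.5419, 0.0297, 0.2201] force: [0.5, -0.3, 1.3] 
tcp_pos: [0.5419, 0.0314, 0.2188] force: [0.4, -0.1, -0.3] 
tcp_pos: [0.5418, 0.033, 0.2175] force: [0.2, 0.2, 2.2] 
tcp_pos: [0.5418, 0.0346, 0.2161] force: [0.4, -0.1, 0.9] 
tcp_pos: [0.5418, 0.0361, 0.2148] force: [-0.6, -0.1, 1.7] 
tcp_pos: [0.5417, 0.0376, 0.2134] force: [-0.6, -0.5, 1.3] 
tcp_pos: [0.5417, 0.0392, 0.212] force: [-0.4, -1.2, 3.9] 
tcp_pos: [0.5417, 0.0407, 0.2105] force: [-0.9, 0.2, 4.7] 
tcp_pos: [0.5416, 0.0422, 0.209] force: [0.2, -0.2, 4.7] 
tcp_pos: [0.5416, 0.0436, 0.2075] force: [-1.2, -0.4, 4.4] 
tcp_pos: [0.5416, 0.0451, 0.2059] force: [-0.7, -0.5, 4.4] 
fit [ 0.09017838 12.15450054 18.48425872] se [0.01898448 0.22796346 3.79040636] bite angle 0.8004909292000058 loosen rad -0.06180021539076321
fit [ 0.08689816 11.7779894 ] se [0.02125018 0.19124589] bite angle 0.7714242370395832 loosen rad 0.08880424113337497
0.589 9.23mm 0.158Nm
0.613 9.57mm 0.123Nm
0.634 9.88mm 0.040Nm
0.656 10.19mm 0.038Nm
0.677 10.50mm 0.171Nm
0.698 10.79mm 0.075Nm
0.720 11.08mm 0.070Nm
0.740 11.36mm 0.108Nm
0.760 11.63mm -0.011Nm
0.780 11.89mm 0.131Nm
0.800 12.15mm 0.070Nm
0.819 12.39mm 0.127Nm
0.839 12.64mm 0.131Nm
0.859 12.89mm 0.375Nm
0.879 13.13mm 0.336Nm
0.900 13.37mm 0.373Nm
0.919 13.59mm 0.370Nm
0.940 13.82mm 0.382Nm
```

All three feels agree that the bite is now at 0.77–0.80 rad, so the nut is set. Flip the lever over.

```bash

python3 -m pendant '0.0044 0 0.0046 0 0;0.0075 0 0.009 0 0;0.0104 0 0.0133 0 0;0.013 0 0.0179 0 0;0.0155 0 0.0225 0 0;0.0177 0 0.0273 0 0;0.0197 0 0.0321 0 0;0.0214 0 0.0371 0 0;0.0229 0 0.0422 0 0;0.024 0 0.0473 0 0;0.025 0 0.0525 0 0;0.0257 0 0.0577 0 0;0.0262 0 0.062 0 0;0.0262 0 0.065 0 0;0.0262 0 0.067 0 0'
python3 -m pendant '0 0 0.001 0 0;0 0 0.001 0 0'
python3 -m pendant '0 0 0.001 0 0;0 0 0.001 0 0'
python3 -m pendant '0 0 0.001 0 0;0 0 0.001 0 0'
python3 -c "
from where import *
lever()"
```

```text
t: 24.8
tcp_pos: [0.5411, 0.0713, 0.1383]
tool_rot: [0.701, 0.713, -0.0, -0.0]
force: [-0.1, 1.1, 0.6]
finger_gap: -0.001
gripper_force: 0.2
t: 25.0
tcp_pos: [0.5412, 0.0711, 0.1376]
tool_rot: [0.701, 0.713, -0.0, 0.0]
force: [-0.0, -0.1, -0.8]
finger_gap: 0.002
gripper_force: 0.0
t: 25.2
tcp_pos: [0.5413, 0.0712, 0.1368]
tool_rot: [0.701, 0.713, 0.0, 0.0]
force: [0.3, 0.0, -0.0]
finger_gap: -0.001
gripper_force: 0.0
t: 25.4
tcp_pos: [0.5411, 0.0712, 0.1358]
tool_rot: [0.701, 0.713, 0.0, -0.0]
force: [-0.0, 0.2, 0.0]
finger_gap: -0.001
gripper_force: 0.0
lever n 152 [0.54277522 0.06800136 0.10900354] angle 1.639219280225045
```

```bash
f(){ grep -E 'tcp|force: \[' | tr '\n' ' '; echo; }
python3 -m pendant '0 0 0.001 0 0;0 0 0.001 0 0'|f
python3 -m pendant '0 0 0.001 0 0;0 0 0.001 0 0'|f
python3 -m pendant '0 0 0.001 0 0;0 0 0.001 0 0'|f
python3 -m pendant '0 0 0.001 0 0;0 0 0.001 0 0'|f
python3 -m pendant '0 0 0.001 0 0;0 0 0.001 0 0'|f
python3 -c "
from where import *
s=lever()
a=s['pixels'][150:250,190:310,::-1]
cv2.imwrite('pics/c7.png',cv2.resize(a,None,fx=5,fy=5,interpolation=cv2.INTER_CUBIC))"
```

```text
tcp_pos: [0.5413, 0.0712, 0.1349] force: [0.6, -0.1, 1.3] 
tcp_pos: [0.5414, 0.0712, 0.1345] force: [-0.4, -0.0, 5.0] 
tcp_pos: [0.5414, 0.0712, 0.1343] force: [-2.5, -1.5, 10.5] 
tcp_pos: [0.5415, 0.0712, 0.1341] force: [-4.0, -0.2, 16.4] 
tcp_pos: [0.5415, 0.0712, 0.1339] force: [-3.7, -0.2, 21.7] 
lever n 137 [0.54328038 0.06943819 0.10873853] angle 1.6410828608396846
```

View pics/c7.png

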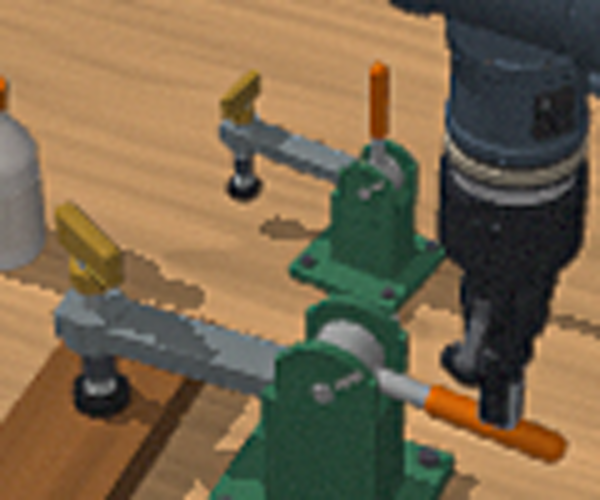

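The lever is past level, against a hard stop (grip 430–565, 430), and the pad is on the board at (100,395). Now back off and check that it stays.

```bash
python3 -m pendant '0 0 -0.004 0 0;0 0 -0.02 0 0;0 0 -0.06 0 0;0 0 -0.11 0 0;0 0 -0.13 0 0;0 0 -0.13 0 0;0 0 -0.13 0 0;0 0 -0.13 0 0;0 0 -0.13 0 0;0 0 -0.13 0 0' 
python3 -c "
from where import *
lever();b=eyes.snapshot('top')
cv2.imwrite('pics/t8.png',cv2.resize(b['pixels'][:,:,::-1],(800,600)))"
```

```text
t: 27.5
tcp_pos: [0.5406, 0.0713, 0.2594]
tool_rot: [0.701, 0.713, -0.001, -0.001]
force: [0.2, -0.1, 0.0]
finger_gap: 0.001
gripper_force: 0.0
lever n 170 [0.54244164 0.06870094 0.10938622] angle 1.6343582582603198
```

View pics/t8.png

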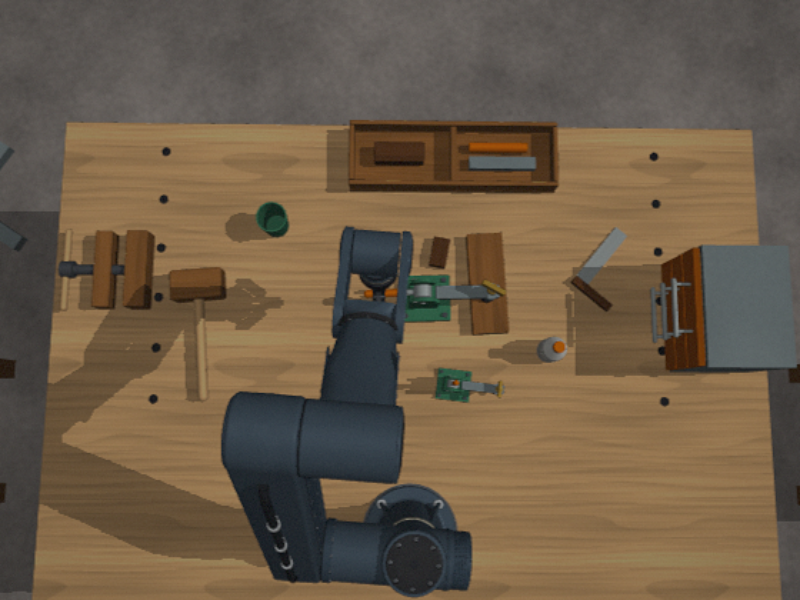

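The lever stays closed (orange at (370,294)), and the board (487,283), small clamp, bottle and offcut are all where they were. The robot touches nothing, so I hand in.

```bash
python3 -c "
from station import job
print(job.sign_off())"
```

```text
the job is handed in; nothing more can be done
None
```

The board is clamped and the job is handed in: I loosened the nut about 4.1 rad until the pad bit at a lever angle of about 0.77–0.80 rad (45° is 0.785), then flipped the lever to its stop, where it stayed with the arm clear; about 28 s were used, the last picture shows nothing else moved, and the final pad force was not measured.

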